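# Level the planer's outfeed shelf

## Task

Level the small planer's fold-up outfeed shelf: set the spirit level along the middle of the shelf and turn the hand knob of the shelf's levelling foot until, with the shelf pressed down so that the foot stands firmly on its plate, the bubble sits between its two black lines. The hinge spring floats the shelf when nothing pushes on it, so finish by pressing down on the level itself, with the hand off the knob, and stay there holding it pressed (firmly, about 10 N, no hard shove) with the foot standing and the bubble centred. Leave the other tools on the bench alone.

Things in the scene. Friction and masses are not known exactly. Their poses are not given: they have to be found in the camera images.
- level: Aluminium spirit level with black end caps, 180 x 28 x 38 mm (x, y, z), 0.2 to 0.4 kg, loose, upright on the bench at the start. Origin: centre of its underside; x along its length, z up. A green vial lies in the middle 72 mm of the top, flush with it; the whole top is flat and may be pressed. Either end may point forward.
- bubble_mid (a point): Centre of the pale 14 mm bubble in the level's vial, 31 mm above the underside. Its x in the level's frame is 0 when level and moves 14 mm per degree towards the higher end, at most 24 mm; it settles in half a second. Two black lines stand 10 mm either side of the vial's centre: the bubble is between them while its centre is within 3 mm.
- shelf_mid (a point): Centre of the top of the planer's shelf, a bare steel plate 214 mm long (x, away from the robot) by 160 mm wide (y, to the left), z up; 75 mm above the bench when level. It is hinged at its far end, 115 mm beyond this point along +x; the planer's face (280 mm wide, 0.22 m tall, crank on top to 0.27 m) stands about 135 mm beyond this point.
- knob_mid (a point): Middle of the round ribbed black knob on top of the foot's screw, 39 mm diameter, 24 mm tall (this point is 12 mm below its top); z along the screw. It stands on a lug at the shelf's left side, 75 mm nearer and 115 mm to the left of shelf_mid, its underside over 10 mm clear of the lug's nut. It needs 0.05 N m to turn, and stays put. Pressing it down also lowers the shelf.
- foot: Screw and rubber foot below the knob (it carries the knob); origin on the screw's axis at hinge height, z up, sole 63 mm below. Turning the knob clockwise seen from above drives it down, 12 mm a turn, 190 mm from the hinge: 1 rad raises the standing shelf's near end 0.58 degree, 8 mm of bubble. It starts 1 to 2.9 rad too high, so the pressed shelf slopes down to its near end.
- foot_plate: Fixed steel plate 56 x 56 x 5 mm on the bench, on which the foot stands when the shelf is pressed down. Origin: centre of its underside.
- shelf: The hinged shelf (carries foot and knob); origin on its hinge axis, x away from the robot, z up, surface 7 mm above the origin. Its spring floats the near end 3.4 degrees above level against a stop; with the level on it, 2 to 7 N of push in the middle or nearer brings it down until the foot stands on its plate.
- screwdriver_yellow: Yellow-handled screwdriver, 200 mm, lying loose on the left of the shelf; bystander. Origin: middle of its underside.
- tape_measure: Tape measure, 36 x 83 x 63 mm, standing loose on the left; bystander. Origin: middle of its underside.
- paring_chisel: Red-handled paring chisel, 217 mm, lying loose on the right of the shelf; bystander. Origin: middle of its underside.

How it is judged:
On the way:
1. the level stands on the shelf, along it (z of level in the frame of shelf_mid between -0.004 and 0.004 m and x of level in the frame of shelf_mid between -0.035 and 0.035 m and y of level in the frame of shelf_mid between -0.045 and 0.045 m and angle between the x axis of level and the x axis of shelf_mid, either way round below 0.2 rad and angle between the z axis of level and the z axis of shelf_mid, either way round below 0.05 rad), for 0.2 s.
At the end, for the whole second after the job is handed in: Fingers press on the level with 3 to 35 N and touch neither shelf nor knob; the level stands on the shelf, along it within 0.2 rad, within 35 mm lengthwise and 45 mm crosswise of its centre; the foot bears on its plate (over 1 N); the bubble is within 3 mm of the vial's centre (all of step 1 and angle between level's own z axis and vertical below 0.05 rad and x of bubble_mid in the frame of level between -0.003 and 0.003 m and contact force between foot and foot_plate above 1 N and contact force between the fingers and level between 3 and 35 N and contact force between each of the arm, the fingers and shelf below 0.5 N); the arm keeps its last pose, push and grip.
It fails at once if a bystander tool is pushed more than 30 mm (distance of any of screwdriver_yellow, tape_measure, paring_chisel from where it was at the start of the episode above 0.03 m).
It fails at once if the level is shoved down with more than 60 N (contact force between level and shelf above 60 N).
It also fails if it takes over 70 s, if anything falls off the work surface, if the arm or the gripper's body presses on something with over 40 N, if the wrist force passes 120 N, or if a joint passes its speed limit or range.

## Robot

A 6-joint arm with a two-finger parallel gripper is mounted at the origin on a cart in front of the work surface, level with it; the furniture and walls round the work are solid. World frame = base frame: x ahead of the robot, y to its left, z up, the work surface at z = 0. Lengths are in m, angles in rad, forces in N, time in s.
With the tool pointing down it reaches from about 0.3 to 0.75 m from the base axis. Payload 8.5 kg.
Tool frame: the origin (TCP) lies midway between the tips of the shut fingers; the grasp point (between the pads) lies 19 mm behind it; z points along the fingers, y is the line along which they close (so a half turn about z gives the same grasp; the last joint's range is limited). The gripper opens to 85 mm and grips with 20 to 120 N. Pads are 22 mm wide; open, the fingers measure 114 mm over their backs; the gripper's body (76 mm by 85 mm) begins 54 mm behind the grasp point. The pads swing forward as they close: fully open they stand 13 mm farther back than shut.
Start: joints at [-1.382, 0.381, 1.297, -0, 1.464, -0.215], TCP at [0.216, -0.506, 0.231] pointing down, gripper open.
Joint ranges: [-3.11, 3.11], [-0.89, 2.33], [0.22, 2.48], [-1.42, 4.56], [0.17, 2.85], [-2.88, 2.88]. Speed limits (rad/s): [2.39, 2.39, 3.14, 3.14, 3.14, 3.14].

## Interface

Orientations are given as a rotation vector (axis times angle).
In Python, from workcell import robot gives the robot as it stands.
- The arm moves only by the tool arm_command, never from a script. Its argument "deltas" is a list of rows, each a list of 3 entries, a list of its own where there are three numbers: the closure, from 0 (fully open) to 1 (shut), then the shift along the tool's x, y, z in normalised numbers (1 is 0.75 m), then the turn, a rotation vector about the tool's x, y, z in normalised numbers (1 is 2 rad). A call has 1 to 20 rows; each row is the pose to reach, as a shift and turn from the pose commanded when the call began, along the tool's axes at that moment; what a row does not reach only later rows make up. A row lasts 1/8 s, in which the tool goes at most 62.5 mm and 10.7 degrees, less where a joint would pass 70% of its speed; a pose out of reach is approached as far as the arm can. A shift or turn number past 1, either way, is cut back to 1. A call with a gripper value outside its range is refused whole. The fingers move at their own pace and stop on an object; "force" is the grip in N (left out, the last holds). Time passes only in rows, so rows that repeat a pose let the fingers close. It gives the time, the measured TCP pose, the force, the opening and the grip force at its end, in the units of the state.
- robot.state(): the state, without advancing time (a new reading comes with each control period).
- robot.snapshot(name): name is "scene" or "top" or "wrist"; returns a dict with "color" (400x640x3 uint8, red, green, blue), "intrinsics" (3x3 intrinsics, pixels), "origin" and "attitude" of the camera in the world. Camera axes: x right, y up, looking along -z (the intrinsics and any distortion apply to the point x, -y, -z); pixel columns grow to the right and rows downward; lengths in m; the calibration is good to about 2 mm. A picture is of the moment at which its call begins. There is no depth.
- robot.hand_in(): hands the job in; it is judged then, once.
The state is a dict: "time": time; "joint_positions": joint angles; "dq": joint speeds; "effort": joint torques, N m; "eef_pos": TCP position; "eef_rot": TCP orientation; "force": force on the tool from outside, world axes, zero at the start; "moment": the same for the moment, N m; "width": finger opening in m; "gripper_force": force on a finger pad.
Only numpy, scipy, OpenCV 4.12 (cv2) and the standard library are available. Lean on these libraries where they do the work, as an engineer would, in place of code of your own. Each camera call takes 0.05 s, during which the arm holds its last target. There are 200 camera calls.

## Working session

There is one attempt and no reset: what is moved stays moved. The work goes in short steps, Python scripts to look and compute and a tool call to move; the robot and the scene stay as the last step left them, time stands still between calls to the robot, and variables do not carry over. Pictures are saved under pics/ and viewed, at most 10 in all, crops included, and the job is handed in when it is done.

Besides the shell and the picture viewer there is one more tool, called as name(argument=value, ...) on one line, values as JSON. arm_command: Moves the arm, as the interface text tells. Its arguments: {"type":"object","properties":{"deltas":{"type":"array"},"force":{"type":"number"}},"required":["deltas"]}

```bash
mkdir -p pics
cat > h.py <<'E'
import numpy as np, cv2
from workcell import robot
from scipy.spatial.transform import Rotation as R
def snap(n,save=None):
    s=robot.snapshot(n)
    if save: cv2.imwrite('pics/'+save,s['color'][:,:,::-1])
    return s
def att(s):
    a=np.array(s['attitude'],float)
    return a if a.shape==(3,3) else (R.from_rotvec(a).as_matrix() if a.size==3 else R.from_quat(a).as_matrix())
def ray(s,u,v):
    K=np.array(s['intrinsics']); d=np.linalg.inv(K)@[u,v,1]
    return np.array(s['origin']),att(s)@(d*[1,-1,-1])
def onplane(s,u,v,z):
    o,d=ray(s,u,v); return o+d*(z-o[2])/d[2]
def proj(s,p):
    c=att(s).T@(np.array(p)-s['origin'])*[1,-1,-1]; q=np.array(s['intrinsics'])@c; return q[:2]/q[2]
def tri(*rs):
    A=np.zeros((3,3));b=np.zeros(3)
    for o,d in rs:
        d=d/np.linalg.norm(d);P=np.eye(3)-np.outer(d,d);A+=P;b+=P@o
    p=np.linalg.solve(A,b)
    return p,[np.linalg.norm((np.eye(3)-np.outer(d,d)/(d@d))@(p-o)) for o,d in rs]
E
python3 - <<'E'
from h import *
for n in ('scene','top','wrist'):
    s=snap(n,n+'0.png'); print(n,s['origin'],np.round(s['attitude'],3),np.round(s['intrinsics'],1).tolist(),[k for k in s])
print(robot.state())
E
```

```text
scene [1.57316343 0.42177862 0.74231604] [0.668 1.009 1.73 ] [[366.9, 0.0, 322.6], [0.0, 366.9, 198.4], [0.0, 0.0, 1.0]] ['color', 'intrinsics', 'origin', 'attitude']
top [0.4107962  0.02320011 1.2727119 ] [ 0.118 -0.09  -1.549] [[456.5, 0.0, 324.0], [0.0, 456.5, 196.8], [0.0, 0.0, 1.0]] ['color', 'intrinsics', 'origin', 'attitude']
wrist [ 0.28556879 -0.47671853  0.3731995 ] [-0.261  0.175 -1.158] [[297.9, 0.0, 321.4], [0.0, 297.9, 200.4], [0.0, 0.0, 1.0]] ['color', 'intrinsics', 'origin', 'attitude']
{'time': 0.15, 'joint_positions': array([-1.38224547e+00,  3.81086713e-01,  1.29801787e+00, -3.14151447e-07,
        1.46358385e+00, -2.15310230e-01]), 'dq': array([-2.25899093e-04, -3.17889840e-03, -3.54689934e-03, -3.69566515e-05,
       -2.86500342e-04,  8.59134389e-04]), 'effort': array([ 3.51875215e-04, -4.48625708e+01, -2.31343710e+01, -2.43285558e-04,
        3.86770829e-03,  3.70264331e-05]), 'eef_pos': array([ 0.21608756, -0.50554903,  0.23085238]), 'eef_rot': array([-3.07668586e+00, -6.29861323e-01, -2.25307367e-05]), 'force': array([ 0.41712785, -0.40190221,  0.77462134]), 'moment': array([-0.01305067,  0.01195706,  0.04403414]), 'gripper_force': 0.0, 'width': 0.08560504850352875}
```

View pics/top0.png

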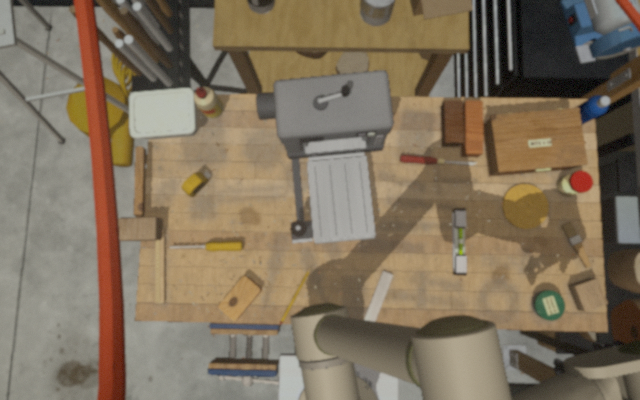

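View pics/scene0.png

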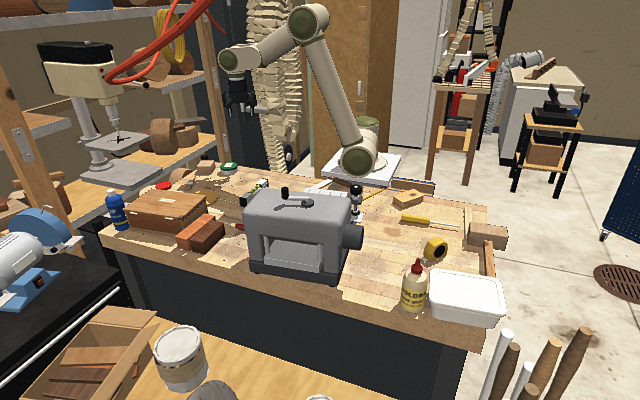

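The top view shows the level at about (460,240) running nearly along x, the shelf at (340,198) and the knob at (299,229). The chisel is at (437,160), the tape at (194,183) and the screwdriver at (208,246). The scene view is blocked by the planer, with only the knob visible at (356,188). Next I'll use the wrist view.

Run:
```python
from h import *
s=snap('top')
for n,u,v,z in [('lev a',460,209,.038),('lev b',460,274,.038),('shelf c',340,198,.08),('shelf fl',309,160,.075),('shelf nl',314,243,.085),('shelf nr',375,238,.085),('shelf fr',367,153,.075),('knob',299,229,.11),('chisel',437,160,.01)]:
    print(n,np.round(onplane(s,u,v,z),3))
c=s['color'];big=cv2.resize(c[140:290,280:480],None,fx=4,fy=4,interpolation=cv2.INTER_CUBIC)
w=robot.snapshot('wrist')['color']; w=cv2.resize(w,(800,500))
cv2.imwrite('pics/a.png',big[:,:,::-1]);cv2.imwrite('pics/w.png',w[:,:,::-1])
```

```text
lev a [ 0.549 -0.322  0.038]
lev b [ 0.375 -0.319  0.038]
shelf c [0.568 0.004 0.08 ]
shelf fl [0.669 0.088 0.075]
shelf nl [0.448 0.069 0.085]
shelf nr [ 0.464 -0.088  0.085]
shelf fr [ 0.691 -0.067  0.075]
knob [0.482 0.107 0.11 ]
chisel [ 0.689 -0.268  0.01 ]
```

View pics/wrist0.png

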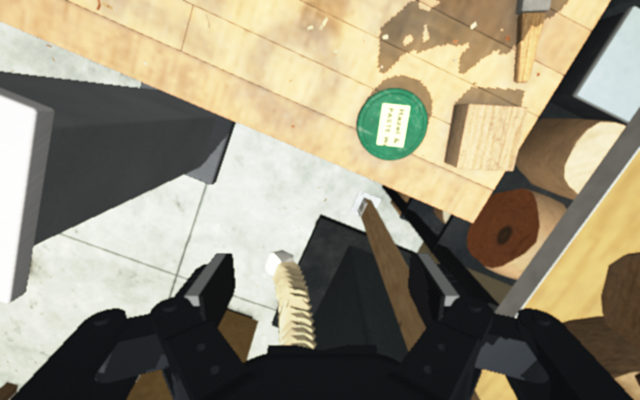

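The wrist view shows only the bench's front edge, the green tin and the open fingers, so the level is out of view. I'll move to a spot above the level.

The rows are not in the units I measure in: shifts go in shares of 0.75 m and turns go in shares of 2 rad. I convert before sending: 22.4 cm / 75 = 0.2987, -2.5 cm / 75 = -0.0333, 0.404 rad / 2 = 0.202.

arm_command(deltas=[[0,[0.0667,-0.0333,0],[0,0,0.05]],[0,[0.1333,-0.0667,0],[0,0,0.1]],[0,[0.2,-0.1,0],[0,0,0.15]],[0,[0.2987,-0.1427,0],[0,0,0.202]],[0,[0.2987,-0.1427,0],[0,0,0.202]],[0,[0.2987,-0.1427,0],[0,0,0.202]],[0,[0.2987,-0.1427,0],[0,0,0.202]]])

```text
time: 1.12
eef_pos: [0.3794, -0.3203, 0.2312]
eef_rot: [3.141, -0.001, -0.0]
force: [0.3, -0.6, -0.3]
width: 0.0852
gripper_force: 0.0
```

```bash
cat >> h.py <<'E'
def goto(p,yaw,ref=None):
    """deltas from commanded ref=(pos,rotvec) (default measured) to tool-down pose with tool x at yaw"""
    st=robot.state(); p0,r0=(st['eef_pos'],R.from_rotvec(st['eef_rot'])) if ref is None else (ref[0],R.from_rotvec(ref[1]))
    T=R.from_matrix(np.c_[[np.cos(yaw),np.sin(yaw),0],[np.sin(yaw),-np.cos(yaw),0],[0,0,-1]])
    print('cm',np.round(r0.inv().apply(np.array(p)-p0)*100,2),'rot',np.round((r0.inv()*T).as_rotvec(),3))
def yaw():
    x=R.from_rotvec(robot.state()['eef_rot']).apply([1,0,0]); return np.arctan2(x[1],x[0])
E
python3 - <<'E'
from h import *
st=robot.state(); print(st['time'],st['eef_pos'],yaw(),st['force'])
s=snap('wrist','w1.png'); np.savez('w1.npz',**s)
E
```

```text
1.125 [ 0.3793944  -0.32032937  0.23120908] -0.0009370471928917168 [ 0.3206137  -0.60103552 -0.28543264]
```

View pics/w1.png

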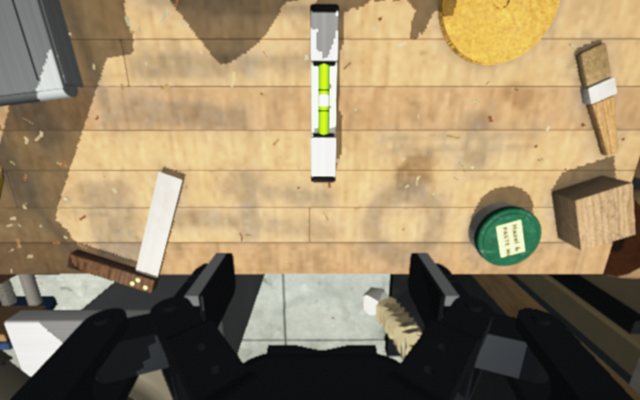

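The wrist view shows the level upright, from (324,8) to (323,180), with the vial centre near (323.5,99). The shelf's corner is at the upper left. Next I'll take two views of the shelf.

Converted, -27 cm / 75 = -0.36, -24 cm / 75 = -0.32.

arm_command(deltas=[[0,[0.0133,-0.08,-0.0133],[0,0,0]],[0,[0.0267,-0.16,-0.0267],[0,0,0]],[0,[0.04,-0.24,-0.04],[0,0,0]],[0,[0.0667,-0.32,-0.0533],[0,0,0]],[0,[0.08,-0.36,-0.0533],[0,0,0]],[0,[0.08,-0.36,-0.0533],[0,0,0]],[0,[0.08,-0.36,-0.0533],[0,0,0]],[0,[0.08,-0.36,-0.0533],[0,0,0]]])

```text
time: 2.17
eef_pos: [0.4399, -0.0506, 0.2712]
eef_rot: [3.142, -0.004, -0.001]
force: [-0.3, 0.0, -0.0]
width: 0.0854
gripper_force: 0.0
```

Run:
```python
from h import *
s=snap('wrist','w2.png'); np.savez('w2.npz',**s); print(robot.state()['eef_pos'])
```

```text
[ 0.43993472 -0.05048584  0.27124019]
```

Converted, -14 cm / 75 = -0.1867, -10 cm / 75 = -0.1333.

arm_command(deltas=[[0,[0,-0.0667,0],[0,0,0]],[0,[0,-0.1333,0],[0,0,0]],[0,[0,-0.1867,0],[0,0,0]],[0,[0,-0.1867,0],[0,0,0]],[0,[0,-0.1867,0],[0,0,0]],[0,[0,-0.1867,0],[0,0,0]]])

```text
time: 2.98
eef_pos: [0.4403, 0.0895, 0.2713]
eef_rot: [3.141, -0.003, -0.0]
force: [-0.8, -0.7, -0.1]
width: 0.0858
gripper_force: 0.0
```

Run:
```python
from h import *
s=snap('wrist','w3.png'); np.savez('w3.npz',**s); print(robot.state()['eef_pos'])
a=dict(np.load('w2.npz'))
cv2.imwrite('pics/w23.png',np.vstack([a['color'][:300,:],s['color'][:300,:]])[:,:,::-1])
```

```text
[0.44028243 0.0896319  0.27129539]
```

View pics/w23.png

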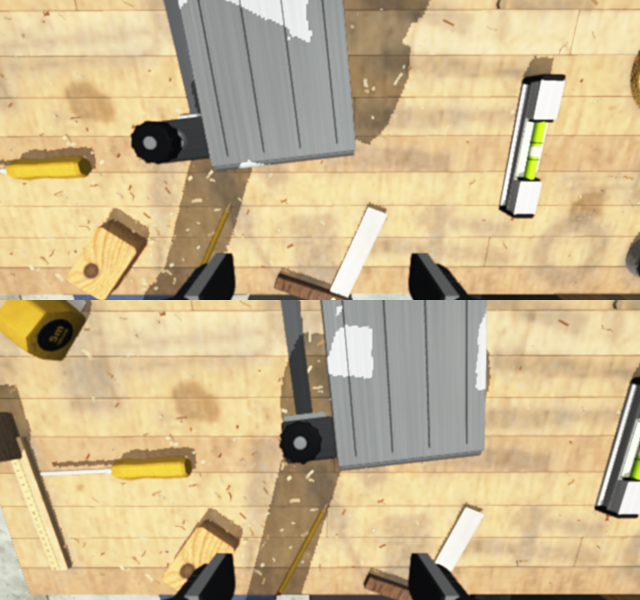

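In w2 the knob's grey centre is at (151,141) and the shelf's near corners are at (213,165) and (354,150). In w3 the knob is at (300,142) and the corners are at (340,166) and (484,151). The level is visible in both, and I'll triangulate next.

Run:
```python
from h import *
W={i:dict(np.load(f'w{i}.npz')) for i in (1,2,3)}; T=snap('top')
def green(s):
    h=cv2.cvtColor(s['color'],cv2.COLOR_RGB2HSV); m=cv2.inRange(h,(33,140,100),(50,255,255))
    n,l,st,c=cv2.connectedComponentsWithStats(m); k=np.argsort(-st[1:,4])[:2]+1
    ys,xs=np.where(np.isin(l,k)); r=cv2.minAreaRect(np.c_[xs,ys].astype(np.float32)); return r,st[k,4]
for i in (1,2): print(i,green(W[i]))
g1,g2=green(W[1])[0],green(W[2])[0]
print('vial',tri(ray(W[1],*g1[0]),ray(W[2],*g2[0])))
print('vial z=.038:',onplane(W[1],*g1[0],.038))
def dark(s,x0,y0,x1,y1):
    g=cv2.cvtColor(s['color'][y0:y1,x0:x1],cv2.COLOR_RGB2GRAY); m=(g<38).astype(np.uint8)
    m=cv2.morphologyEx(m,cv2.MORPH_OPEN,np.ones((9,9)))
    c=max(cv2.findContours(m,0,2)[0],key=cv2.contourArea); (u,v),r=cv2.minEnclosingCircle(c); return u+x0,v+y0,r
k2,k3=dark(W[2],115,105,200,180),dark(W[3],262,105,335,180); print(k2,k3)
P=lambda a,b:tri(ray(W[2],*a),ray(W[3],*b))
print('knob blob',P(k2[:2],k3[:2])); print('knob grey',P((151,141),(300,142)))
print('NL',P((213,165),(340,166))); print('NR',P((354,150),(484,151)))
# level ends in w1
for z in (.038,):
    for q in ((324,8),(323,180),(311,100),(337.5,100)): print(q,onplane(W[1],*q,z))
# shelf seam slopes in w3 & w2 : edges
print('seam w3 axis', [onplane(W[3],*q,.09) for q in ((392,150),(376,5))],[onplane(W[3],*q,.09) for q in ((465,150),(457,5))])
```

```text
1 (((323.5, 98.5), (71.0, 9.0), 90.0), array([300, 258], dtype=int32))
2 (((534.393798828125, 149.58628845214844), (10.180456161499023, 59.80360412597656), 11.113040924072266), array([236, 216], dtype=int32))
vial (array([ 0.46534509, -0.32271401,  0.03067935]), [np.float64(0.0003566298654689426), np.float64(0.0003566298654690554)])
vial z=.038: [ 0.46546349 -0.32275321  0.038     ]
(156.5, 141.5, 25.1098575592041) (300.7739715576172, 141.69178009033203, 21.641216278076172)
knob blob (array([0.48548158, 0.10933392, 0.12034549]), [np.float64(6.914324101236408e-05), np.float64(6.914324101241634e-05)])
knob grey (array([0.48652374, 0.10942266, 0.12954107]), [np.float64(0.0004403533164064923), np.float64(0.00044035331640643056)])
NL (array([0.45602857, 0.06887113, 0.08814455]), [np.float64(0.0005143435900005618), np.float64(0.0005143435900005456)])
NR (array([ 0.47249172, -0.08590664,  0.09086206]), [np.float64(0.0004803643580624213), np.float64(0.00048036435806240915)])
(324, 8) [ 0.54970865 -0.32317507  0.038     ]
(323, 180) [ 0.37641077 -0.32224988  0.038     ]
(311, 100) [ 0.46396399 -0.30940524  0.038     ]
(337.5, 100) [ 0.46392809 -0.33770428  0.038     ]
seam w3 axis [array([0.47318869, 0.01309389, 0.09      ]), array([0.60964286, 0.03738633, 0.09      ])] [array([ 0.47301144, -0.06572521,  0.09      ]), array([ 0.60943748, -0.03920233,  0.09      ])]
```

Every measurement checks out. The level's vial is at (0.465,-0.323), the level's yaw is about 0 and its top agrees with the text. The shelf's near edge is at z ≈ 0.089 (floating), and the knob offset is consistent with a shelf yaw of about 0.105. Now I'll grasp the level.

Converted, 41.2 cm / 75 = 0.5493, 2.5 cm / 75 = 0.0333.

arm_command(deltas=[[0,[0.0067,0.08,0],[0,0,0]],[0,[0.0133,0.16,0],[0,0,0]],[0,[0.02,0.24,0.0267],[0,0,0]],[0,[0.0267,0.32,0.0533],[0,0,0]],[0,[0.0333,0.4,0.08],[0,0,0]],[0,[0.0333,0.48,0.12],[0,0,0]],[0,[0.0333,0.5493,0.16],[0,0,0]],[0,[0.0333,0.5493,0.2267],[0,0,0]],[0,[0.0333,0.5493,0.28],[0,0,0]],[0,[0.0333,0.5493,0.32],[0,0,0]],[0,[0.0333,0.5493,0.3493],[0,0,0]],[0,[0.0333,0.5493,0.3493],[0,0,0]]])

```text
time: 4.58
eef_pos: [0.4642, -0.3213, 0.0081]
eef_rot: [-3.139, 0.002, 0.003]
force: [-0.0, 0.8, -0.7]
width: 0.0855
gripper_force: 0.0
```

Run:
```python
from h import *
print(robot.state()['eef_pos'],robot.state()['joint_positions'])
s=dict(np.load('w3.npz'))
g=cv2.cvtColor(s['color'],cv2.COLOR_RGB2GRAY)
L=cv2.HoughLinesP(cv2.Canny(g,25,70),1,np.pi/360,40,minLineLength=70,maxLineGap=8)
for x1,y1,x2,y2 in L[:,0]:
    if not(320<min(x1,x2) and max(x1,x2)<500 and max(y1,y2)<180): continue
    if y1>y2: x1,y1,x2,y2=x2,y2,x1,y1
    # intersect with floated shelf plane z=.0885-.0594*(x-.464)
    def hit(u,v):
        o,d=ray(s,u,v); n=np.array([.0594,0,1]); c=.0885+.0594*.464; return o+d*(c-n@o)/(n@d)
    a,b=hit(x1,y1),hit(x2,y2); dd=a-b; print((x1,y1,x2,y2),np.round(b,3),'yaw',round(np.arctan2(dd[1],dd[0]),3))
```

```text
[ 0.46417189 -0.32132469  0.00805877] [-8.15163898e-01  6.59473767e-01  1.53739035e+00 -2.95561601e-05
  9.47898662e-01  7.56756362e-01]
(np.int32(382), np.int32(1), np.int32(392), np.int32(171)) [0.45  0.011 0.089] yaw 0.112
(np.int32(467), np.int32(0), np.int32(467), np.int32(156)) [ 0.466 -0.07   0.088] yaw 0.113
(np.int32(465), np.int32(0), np.int32(465), np.int32(157)) [ 0.465 -0.068  0.088] yaw 0.111
(np.int32(384), np.int32(0), np.int32(388), np.int32(71)) [0.553 0.021 0.083] yaw 0.111
(np.int32(341), np.int32(2), np.int32(355), np.int32(169)) [0.452 0.052 0.089] yaw 0.108
(np.int32(447), np.int32(159), np.int32(352), np.int32(169)) [0.452 0.056 0.089] yaw -1.468
(np.int32(428), np.int32(56), np.int32(430), np.int32(148)) [ 0.475 -0.028  0.088] yaw 0.106
(np.int32(325), np.int32(36), np.int32(338), np.int32(163)) [0.459 0.071 0.089] yaw 0.113
(np.int32(344), np.int32(14), np.int32(356), np.int32(148)) [0.475 0.052 0.088] yaw 0.116
(np.int32(419), np.int32(157), np.int32(333), np.int32(167)) [0.455 0.077 0.089] yaw -1.457
(np.int32(424), np.int32(17), np.int32(427), np.int32(130)) [ 0.494 -0.024  0.087] yaw 0.108
```

Converted, -16 cm / 75 = -0.2133, -12 cm / 75 = -0.16.

arm_command(deltas=[[1,[0,0,0],[0,0,0]],[1,[0,0,0],[0,0,0]],[1,[0,0,0],[0,0,0]],[1,[0,0,0],[0,0,0]],[1,[0,0,0],[0,0,0]],[1,[0,0,0],[0,0,0]],[1,[0,0,-0.0267],[0,0,0]],[1,[0,0,-0.0933],[0,0,0]],[1,[0,0,-0.16],[0,0,0]],[1,[0,0,-0.2133],[0,0,0]],[1,[0,0,-0.2133],[0,0,0]],[1,[0,0,-0.2133],[0,0,0]]], force=60)

```text
time: 6.08
eef_pos: [0.4645, -0.3208, 0.1681]
eef_rot: [-3.14, 0.0, 0.002]
force: [0.5, 0.7, -3.3]
width: 0.0273
gripper_force: 60.0
```

Run:
```python
from h import *
st=robot.state();print(st['eef_pos'],st['width'],yaw())
W={1:dict(np.load('w1.npz'))}
s=snap('wrist','w4.png')
h=cv2.cvtColor(s['color'],cv2.COLOR_RGB2HSV); m=cv2.inRange(h,(33,140,100),(50,255,255)); ys,xs=np.where(m>0)
print(len(xs),xs.min(),xs.max(),ys.min(),ys.max())
o,d=ray(s,(xs.min()+xs.max())/2,(ys.min()+ys.max())/2)
print('if at z .192:',onplane(s,xs.mean(),ys.mean(),.192))
goto([.571,.003,.168],.11)
```

```text
[ 0.46453519 -0.32082821  0.16812617] 0.02727817953624952 -0.00017979878033914506
2521 309 334 213 350
if at z .192: [ 0.46591509 -0.32137298  0.192     ]
cm [ 1.065e+01 -3.238e+01  2.000e-02] rot [-0.002  0.002 -0.11 ]
```

View pics/w4.png

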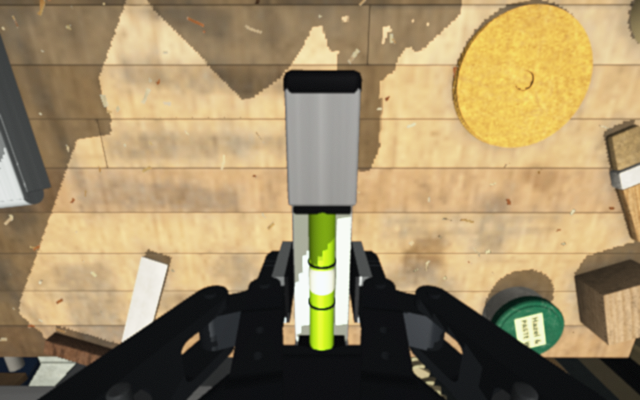

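The level is gripped squarely: width 27 mm, vial centred between the fingers at (322,285), force about its own weight. Now I'll carry it over the shelf.

Converted, -32.4 cm / 75 = -0.432, 10.6 cm / 75 = 0.1413, -0.11 rad / 2 = -0.055.

arm_command(deltas=[[1,[0.02,-0.0667,-0.0133],[0,0,0]],[1,[0.04,-0.1333,-0.0267],[0,0,-0.015]],[1,[0.0667,-0.2,-0.0267],[0,-0.01,-0.025]],[1,[0.0933,-0.2733,-0.0267],[0,-0.015,-0.035]],[1,[0.1133,-0.3467,-0.0267],[0,-0.02,-0.045]],[1,[0.1333,-0.4,-0.0133],[0,-0.0295,-0.055]],[1,[0.1413,-0.432,0],[0,-0.0295,-0.055]],[1,[0.1413,-0.432,0.0267],[0,-0.0295,-0.055]],[1,[0.1413,-0.432,0.0533],[0,-0.0295,-0.055]],[1,[0.1413,-0.432,0.08],[0,-0.0295,-0.055]],[1,[0.1413,-0.432,0.0933],[0,-0.0295,-0.055]],[1,[0.1413,-0.432,0.0933],[0,-0.0295,-0.055]]])

```text
time: 7.62
eef_pos: [0.5707, 0.0027, 0.0983]
eef_rot: [-3.135, -0.172, 0.096]
force: [-0.1, 0.6, -2.1]
width: 0.0271
gripper_force: 60.1
```

Converted, 0.8 cm / 75 = 0.0107, 0.6 cm / 75 = 0.008.

arm_command(deltas=[[1,[0,0,0.004],[0,0,0]],[1,[0,0,0.008],[0,0,0]],[1,[0,0,0.0107],[0,0,0]],[1,[0,0,0.0107],[0,0,0]]])

```text
time: 8.12
eef_pos: [0.5708, 0.0026, 0.0921]
eef_rot: [3.135, 0.172, -0.091]
force: [-1.4, -0.3, 2.3]
width: 0.0271
gripper_force: 60.7
```

Contact is made, so I'll release and lift.

Converted, -10 cm / 75 = -0.1333, -8 cm / 75 = -0.1067.

arm_command(deltas=[[0.9,[0,0,0],[0,0,0]],[0.7,[0,0,0],[0,0,0]],[0,[0,0,0],[0,0,0]],[0,[0,0,0],[0,0,0]],[0,[0,0,0],[0,0,0]],[0,[0,0,0],[0,0,0]],[0,[0,0,-0.04],[0,0,0]],[0,[-0.0267,0,-0.1067],[0,0,0]],[0,[-0.08,0,-0.1333],[0,0,0]],[0,[-0.08,0,-0.1333],[0,0,0]],[0,[-0.08,0,-0.1333],[0,0,0]]])

```text
time: 9.5
eef_pos: [0.5173, -0.0037, 0.1943]
eef_rot: [-3.135, -0.172, 0.093]
force: [-0.0, 0.0, 0.1]
width: 0.0854
gripper_force: 0.0
```

Run:
```python
from h import *
st=robot.state();print(st['eef_pos'],st['width'],yaw(),st['force'])
s=snap('wrist','w5.png');np.savez('w5.npz',**s)
h=cv2.cvtColor(s['color'],cv2.COLOR_RGB2HSV); m=cv2.inRange(h,(33,140,80),(50,255,255)); ys,xs=np.where(m>0)
r=cv2.minAreaRect(np.c_[xs,ys].astype(np.float32));print(r); print(onplane(s,*r[0],.118))
goto([.571-.06*.994,.003-.06*.11,.15],.11)
```

```text
[ 0.51725542 -0.00366429  0.19432857] 0.08536462880714077 0.10978008223836558 [-0.037239    0.0009315   0.11779312]
((321.5, 131.5), (105.0, 15.0), 90.0)
[0.57277789 0.00233539 0.118     ]
cm [-0.33 -0.06  4.42] rot [-0.004  0.06  -0.   ]
```

View pics/w5.png

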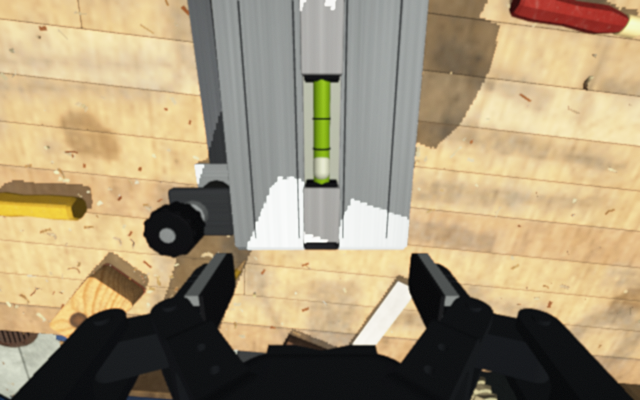

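The level stands along the shelf (vial centre at (321,131), bubble hard against the near end, knob at (170,230)). Next I'll press with shut fingers near the level's front end and read the bubble.

Converted, 6.5 cm / 75 = 0.0867, 5.5 cm / 75 = 0.0733, 0.06 rad / 2 = 0.03.

arm_command(deltas=[[1,[0,0,0],[0,0.01,0]],[1,[-0.0027,0,0.0267],[0,0.02,0]],[1,[-0.004,0,0.0587],[0,0.03,0]],[1,[-0.004,0,0.0733],[0,0.03,0]],[1,[-0.004,0,0.0867],[0,0.03,0]],[1,[-0.004,0,0.0867],[0,0.03,0]],[1,[-0.004,0,0.0867],[0,0.03,0]]])

```text
time: 10.42
eef_pos: [0.5106, -0.0043, 0.1305]
eef_rot: [-3.134, -0.172, -0.003]
force: [-0.2, 0.0, 0.2]
width: -0.0001
gripper_force: 0.0
```

Converted, 1.5 cm / 75 = 0.02, 1.2 cm / 75 = 0.016.

arm_command(deltas=[[1,[0,0,0.004],[0,0,0]],[1,[0,0,0.008],[0,0,0]],[1,[0,0,0.012],[0,0,0]],[1,[0,0,0.016],[0,0,0]],[1,[0,0,0.02],[0,0,0]],[1,[0,0,0.02],[0,0,0]]])

```text
time: 11.18
eef_pos: [0.51, -0.0041, 0.1148]
eef_rot: [-3.134, -0.172, -0.001]
force: [-3.5, -1.0, 4.2]
width: -0.0
gripper_force: 2.0
```

Converted, 0.4 cm / 75 = 0.0053, 0.3 cm / 75 = 0.004.

arm_command(deltas=[[1,[0,0,0.002],[0,0,0]],[1,[0,0,0.004],[0,0,0]],[1,[0,0,0.0053],[0,0,0]],[1,[0,0,0.0053],[0,0,0]]])

```text
time: 11.68
eef_pos: [0.5101, -0.0041, 0.111]
eef_rot: [-3.134, -0.172, -0.001]
force: [-4.4, 0.2, 6.1]
width: 0.0001
gripper_force: 2.9
```

Converted, 0.3 cm / 75 = 0.004, 0.15 cm / 75 = 0.002.

arm_command(deltas=[[1,[0,0,0.002],[0,0,0]],[1,[0,0,0.004],[0,0,0]],[1,[0,0,0.004],[0,0,0]],[1,[0,0,0.004],[0,0,0]]])

```text
time: 12.18
eef_pos: [0.51, -0.0042, 0.11]
eef_rot: [-3.134, -0.173, -0.003]
force: [-13.0, -1.3, 26.4]
width: -0.0003
gripper_force: 13.3
```

Converted, -0.14 cm / 75 = -0.0019, -0.1 cm / 75 = -0.0013.

arm_command(deltas=[[1,[-0.0013,0,-0.0019],[0,0,0]],[1,[-0.0013,0,-0.0019],[0,0,0]],[1,[-0.0013,0,-0.0019],[0,0,0]],[1,[-0.0013,0,-0.0019],[0,0,0]],[1,[-0.0013,0,-0.0019],[0,0,0]]])

```text
time: 12.8
eef_pos: [0.51, -0.0042, 0.1105]
eef_rot: [-3.134, -0.172, -0.006]
force: [-4.1, 1.0, 13.7]
width: -0.0003
gripper_force: 6.9
```

```bash
cat >> h.py <<'E'
def bubble(save=None):
    s=snap('wrist',save); c=s['color']; h=cv2.cvtColor(c,cv2.COLOR_RGB2HSV)
    m=cv2.inRange(h,(30,120,60),(55,255,255)); ys,xs=np.where(m>0); u=int(np.median(xs))
    print('vial u',u,'rows',ys.min(),ys.max(),'cam',s['origin'])
    col=c[:,u-3:u+4].mean(1).astype(int); 
    for v in range(ys.min()-12,min(ys.max()+30,400),3): print(v,col[v].tolist(),end=' ')
    return s
E
python3 - <<'E'
from h import *
st=robot.state();print(st['eef_pos'],st['force'])
s=bubble('w6.png'); np.savez('w6.npz',**s)
cv2.imwrite('pics/w6c.png',cv2.resize(s['color'][:,200:440],None,fx=1.5,fy=1.5)[:,:,::-1])
E
```

```text
[ 0.50997431 -0.00418403  0.11053347] [-4.08633607  1.03842396 13.69142167]
vial u 321 rows 65 218 cam [0.58453591 0.00309914 0.2532394 ]
53 [180, 179, 175] 56 [116, 116, 113] 59 [21, 21, 22] 62 [20, 19, 22] 65 [79, 104, 24] 68 [141, 182, 29] 71 [139, 181, 28] 74 [140, 181, 29] 77 [139, 180, 28] 80 [139, 180, 28] 83 [139, 180, 28] 86 [139, 180, 28] 89 [139, 180, 27] 92 [138, 179, 27] 95 [138, 179, 27] 98 [137, 179, 27] 101 [138, 179, 26] 104 [138, 179, 24] 107 [169, 193, 114] 110 [223, 224, 201] 113 [221, 223, 199] 116 [211, 213, 187] 119 [210, 213, 186] 122 [210, 212, 186] 125 [209, 212, 186] 128 [210, 212, 186] 131 [210, 212, 186] 134 [201, 203, 178] 137 [149, 180, 80] 140 [135, 176, 23] 143 [134, 176, 23] 146 [135, 176, 24] 149 [134, 176, 23] 152 [134, 176, 23] 155 [134, 176, 23] 158 [134, 176, 23] 161 [134, 176, 23] 164 [134, 176, 23] 167 [118, 157, 21] 170 [57, 76, 20] 173 [135, 177, 23] 176 [133, 176, 23] 179 [133, 175, 23] 182 [133, 175, 22] 185 [133, 175, 22] 188 [133, 175, 22] 191 [133, 175, 23] 194 [132, 175, 22] 197 [133, 175, 22] 200 [133, 175, 22] 203 [133, 175, 22] 206 [133, 175, 22] 209 [133, 175, 22] 212 [133, 175, 22] 215 [133, 176, 22] 218 [61, 81, 21] 221 [18, 18, 20] 224 [145, 145, 141] 227 [177, 176, 172] 230 [177, 175, 171] 233 [176, 175, 171] 236 [177, 175, 171] 239 [175, 174, 170] 242 [31, 31, 31] 245 [26, 27, 27]
```

View pics/w6c.png

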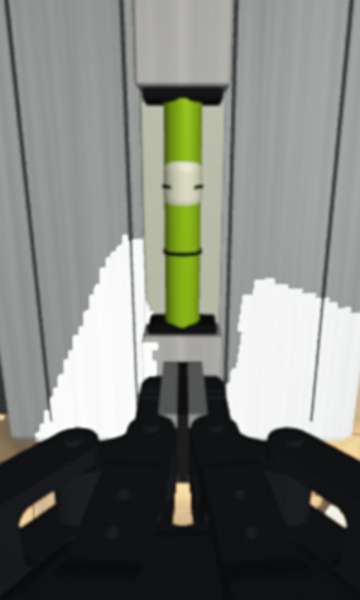

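The fingertip presses on the level's near end, with the bubble at rows 107–137 and the black lines near rows 124 and 170. The bubble is towards the far end, as expected. I'll convert it to millimetres by ray casting.

Run:
```python
from h import *
s=dict(np.load('w6.npz')); K=robot.state()
for z in (.103,.107):
  for n,v in (('vtop',64.5),('vbot',218.5),('line far',124),('line near',169.7),('bub a',106.5),('bub b',137)):
    print(z,n,np.round(onplane(s,321,v,z)[0]*1000,1),end='; ')
  print()
print(K['joint_positions'])
goto([.4845,.109,.16],.11); goto([.4845,.109,.16],.11+np.pi/2)
T=snap('top');print(np.round(proj(T,[.4845,.109,.11])))
```

```text
0.103 vtop 604.6; 0.103 vbot 529.2; 0.103 line far 578.0; 0.103 line near 555.5; 0.103 bub a 586.2; 0.103 bub b 571.8; 
0.107 vtop 604.1; 0.107 vbot 530.6; 0.107 line far 578.2; 0.107 line near 556.3; 0.107 bub a 586.1; 0.107 bub b 572.2; 
[-0.24272873  0.43702472  1.59617238  0.00434213  1.10564231  1.21635612]
cm [ -1.27 -11.54  -4.92] rot [-0.003 -0.004 -0.   ]
cm [ -1.27 -11.54  -4.92] rot [ 1.000e-03 -5.000e-03 -1.571e+00]
[298. 228.]
```

The bubble centre is 12 mm beyond the vial's centre, which needs about 1.5 rad clockwise. It also agrees with the slope implied by the press height. Now to the knob, with the fingers along the shelf.

Converted, -11.5 cm / 75 = -0.1533, -1.2 cm / 75 = -0.016, -0.51 rad / 2 = -0.255.

arm_command(deltas=[[1,[0,0,-0.04],[0,0,0]],[1,[0,0,-0.0933],[0,0,-0.085]],[0.5,[-0.0067,-0.04,-0.1067],[0,0,-0.17]],[0,[-0.016,-0.08,-0.1067],[0,0,-0.255]],[0,[-0.016,-0.12,-0.1067],[0,0,-0.34]],[0,[-0.016,-0.1533,-0.1067],[0,0,-0.43]],[0,[-0.016,-0.1533,-0.1067],[0,0,-0.52]],[0,[-0.016,-0.1533,-0.1067],[0,0,-0.61]],[0,[-0.016,-0.1533,-0.1067],[0,0,-0.7]],[0,[-0.016,-0.1533,-0.1067],[0,0,-0.785]],[0,[-0.016,-0.1533,-0.1067],[0,0,-0.785]],[0,[-0.016,-0.1533,-0.1067],[0,0,-0.785]]])

```text
time: 14.4
eef_pos: [0.4848, 0.1086, 0.1896]
eef_rot: [-2.1, -2.334, -0.005]
force: [0.4, 0.6, -0.5]
width: 0.0855
gripper_force: 0.0
```

Run:
```python
from h import *
st=robot.state();print(st['eef_pos'],yaw(),st['joint_positions'][5],st['force'])
s=snap('wrist','w7.png');np.savez('w7.npz',**s); print(proj(s,[.485,.109,.131]),proj(s,[.485,.109,.107]))
goto([.485,.109,.1],1.68)
```

```text
[0.48478957 0.10856602 0.18960217] 1.6764844868960034 -0.12701914479685805 [ 0.39898122  0.55651333 -0.46368046]
[320.87240274 217.23527789] [320.87088029 206.86414977]
cm [0.01 0.02 8.96] rot [ 0.001 -0.003 -0.003]
```

View pics/w7.png

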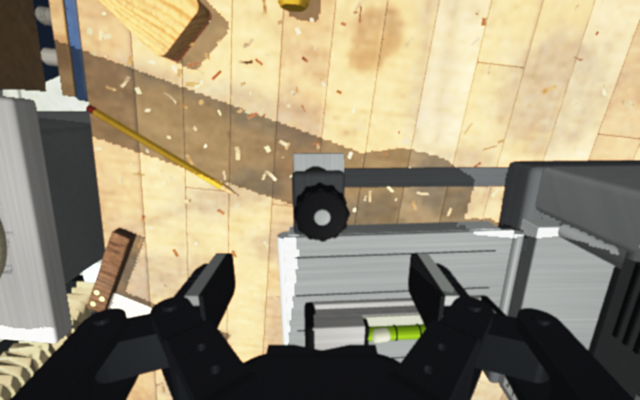

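The knob's top centre at (322,217) matches the projected (321,217). I'll descend and grip.

arm_command(deltas=[[0,[0,0,0.04],[0,0,0]],[0,[0,0,0.08],[0,0,0]],[0,[0,0,0.1067],[0,0,0]],[0,[0,0,0.1187],[0,0,0]],[0,[0,0,0.1187],[0,0,0]],[1,[0,0,0.1187],[0,0,0]],[1,[0,0,0.1187],[0,0,0]],[1,[0,0,0.1187],[0,0,0]],[1,[0,0,0.1187],[0,0,0]],[1,[0,0,0.1187],[0,0,0]],[1,[0,0,0.1227],[0,0,0]],[1,[0,0,0.1267],[0,0,0]],[1,[0,0,0.1267],[0,0,0]]], force=40)

```text
time: 16.08
eef_pos: [0.4833, 0.1087, 0.0944]
eef_rot: [-2.094, -2.337, -0.001]
force: [-8.6, -2.1, 5.1]
width: 0.0379
gripper_force: 39.6
```

Converted, 1.5 rad / 2 = 0.75.

arm_command(deltas=[[1,[0,0,0],[0,0,0.075]],[1,[0,0,0],[0,0,0.15]],[1,[0,0,0],[0,0,0.225]],[1,[0,0,0],[0,0,0.3]],[1,[0,0,0],[0,0,0.375]],[1,[0,0,0],[0,0,0.45]],[1,[0,0,0],[0,0,0.525]],[1,[0,0,0],[0,0,0.6]],[1,[0,0,0],[0,0,0.675]],[1,[0,0,0],[0,0,0.75]],[1,[0,0,0],[0,0,0.75]],[1,[0,0,0],[0,0,0.75]]])

```text
time: 17.58
eef_pos: [0.4826, 0.109, 0.0941]
eef_rot: [-3.125, -0.282, 0.007]
force: [-9.2, 0.6, 4.4]
width: 0.0383
gripper_force: 39.6
```

Run:
```python
from h import *
st=robot.state();print(st['eef_pos'],yaw(),st['joint_positions'][5],st['force'],st['moment'])
```

```text
[0.48257768 0.10903674 0.09414161] 0.1801475481788764 1.3694880809472851 [-9.23161132  0.56382109  4.42326868] [-0.33024004  1.65384327  0.00784694]
```

Converted, -9 cm / 75 = -0.12, -8 cm / 75 = -0.1067.

arm_command(deltas=[[1,[0,0,-0.004],[0,0,0]],[0.8,[0,0,-0.004],[0,0,0]],[0,[0,0,-0.004],[0,0,0]],[0,[0,0,-0.004],[0,0,0]],[0,[0,0,-0.004],[0,0,0]],[0,[0,0,-0.004],[0,0,0]],[0,[0,0,-0.0533],[0,0,0]],[0,[0,0,-0.1067],[0,0,0]],[0,[0,0,-0.12],[0,0,0]],[0,[0,0,-0.12],[0,0,0]]])

```text
time: 18.82
eef_pos: [0.4846, 0.1085, 0.1847]
eef_rot: [-3.126, -0.282, -0.003]
force: [0.2, -0.6, 0.2]
width: 0.0855
gripper_force: 0.0
```

Run:
```python
from h import *
st=robot.state();print(st['eef_pos'],yaw(),st['force'])
goto([.510,-.0042,.131],.11); T=snap('top','t2.png')
s=snap('wrist','w8.png')
h=cv2.cvtColor(s['color'],cv2.COLOR_RGB2HSV); m=cv2.inRange(h,(30,120,60),(55,255,255)); ys,xs=np.where(m>0)
r=cv2.minAreaRect(np.c_[xs,ys].astype(np.float32)); print(r,onplane(s,*r[0],.118))
```

```text
[0.48459864 0.1084865  0.18469831] 0.17965968608441457 [ 0.15038234 -0.59801202  0.19071253]
cm [ 0.48 11.56  5.34] rot [-0.003 -0.002  0.07 ]
((495.59771728515625, 116.67452239990234), (19.773950576782227, 114.1846923828125), 11.944175720214844) [0.57449924 0.00584025 0.118     ]
```

The knob turned 1.5 rad and the level stayed put. Now I'll press the level again.

Converted, 11.6 cm / 75 = 0.1547, 8 cm / 75 = 0.1067, 0.07 rad / 2 = 0.035.

arm_command(deltas=[[0.5,[0,0.0533,-0.0133],[0,0,0]],[1,[0.004,0.1067,-0.0133],[0,0,0.02]],[1,[0.0067,0.1547,0],[0,0,0.035]],[1,[0.0067,0.1547,0.0267],[0,0,0.035]],[1,[0.0067,0.1547,0.0533],[0,0,0.035]],[1,[0.0067,0.1547,0.0707],[0,0,0.035]],[1,[0.0067,0.1547,0.0773],[0,0,0.035]],[1,[0.0067,0.1547,0.084],[0,0,0.035]],[1,[0.0067,0.1547,0.0893],[0,0,0.035]],[1,[0.0067,0.1547,0.0933],[0,0,0.035]],[1,[0.0067,0.1547,0.0947],[0,0,0.035]],[1,[0.0067,0.1547,0.0947],[0,0,0.035]]])

```text
time: 20.42
eef_pos: [0.5102, -0.0045, 0.1136]
eef_rot: [-3.134, -0.172, -0.001]
force: [-4.4, -0.1, 5.6]
width: -0.0001
gripper_force: 2.8
```

Converted, 0.16 cm / 75 = 0.0021, 0.08 cm / 75 = 0.0011.

arm_command(deltas=[[1,[0,0,0.0011],[0,0,0]],[1,[0,0,0.0021],[0,0,0]],[1,[0,0,0.0021],[0,0,0]],[1,[0,0,0.0021],[0,0,0]]])

```text
time: 20.92
eef_pos: [0.5101, -0.0045, 0.1131]
eef_rot: [-3.134, -0.172, -0.002]
force: [-8.1, -0.3, 15.9]
width: -0.0
gripper_force: 8.1
```

Converted, -0.1 cm / 75 = -0.0013, -0.03 cm / 75 = -0.0004.

arm_command(deltas=[[1,[-0.0013,0,-0.0004],[0,0,0]],[1,[-0.0013,0,-0.0004],[0,0,0]],[1,[-0.0013,0,-0.0004],[0,0,0]],[1,[-0.0013,0,-0.0004],[0,0,0]],[1,[-0.0013,0,-0.0004],[0,0,0]],[1,[-0.0013,0,-0.0004],[0,0,0]]])

```text
time: 21.68
eef_pos: [0.5101, -0.0045, 0.1133]
eef_rot: [-3.134, -0.172, -0.006]
force: [-3.5, 1.5, 10.6]
width: -0.0001
gripper_force: 5.7
```

Run:
```python
from h import *
st=robot.state();print(st['eef_pos'],st['force'])
s=bubble('w9.png'); np.savez('w9.npz',**s)
u=321; c=s['color'][:,u-3:u+4].mean(1)
g=np.where(c[60:225,2]>105)[0]+60; d=np.where((c[60:225,1]<140))[0]+60
print('bubble rows',g,'dark',d)
f=lambda v:onplane(s,u,v,.106)[0]*1000
b=[x for x in g if 70<x<215]; print('bub',f(b[0]),f(b[-1]),(f(b[0]-.5)+f(b[-1]+.5))/2,'lines',[(v,round(f(v),1)) for v in d])
cv2.imwrite('pics/w9c.png',cv2.resize(s['color'][40:240,260:380],None,fx=3,fy=3)[:,:,::-1])
```

```text
[ 0.51008334 -0.00452103  0.11325255] [-3.49984533  1.52095512 10.5879121 ]
vial u 321 rows 59 213 cam [0.5846377  0.00274412 0.25594167]
47 [183, 182, 179] 50 [129, 128, 125] 53 [26, 27, 28] 56 [21, 21, 23] 59 [63, 83, 22] 62 [145, 187, 32] 65 [146, 187, 32] 68 [145, 187, 31] 71 [145, 186, 31] 74 [145, 186, 31] 77 [145, 186, 31] 80 [145, 187, 31] 83 [144, 186, 30] 86 [144, 186, 30] 89 [144, 186, 30] 92 [144, 185, 29] 95 [143, 185, 29] 98 [143, 185, 29] 101 [143, 185, 29] 104 [143, 184, 28] 107 [142, 184, 28] 110 [142, 184, 28] 113 [142, 184, 28] 116 [141, 183, 27] 119 [38, 48, 22] 122 [142, 185, 27] 125 [140, 183, 27] 128 [140, 182, 25] 131 [170, 197, 100] 134 [226, 227, 205] 137 [219, 221, 195] 140 [219, 221, 195] 143 [219, 221, 195] 146 [218, 221, 194] 149 [218, 220, 194] 152 [217, 219, 193] 155 [203, 205, 179] 158 [138, 180, 31] 161 [137, 180, 24] 164 [37, 48, 20] 167 [138, 182, 24] 170 [137, 180, 23] 173 [137, 179, 23] 176 [137, 179, 23] 179 [137, 179, 23] 182 [136, 179, 23] 185 [137, 179, 23] 188 [137, 179, 23] 191 [136, 179, 23] 194 [136, 178, 23] 197 [136, 179, 23] 200 [136, 
[... 306 characters left out ...]
36 137 138 139 140 141 142 143 144 145 146 147 148 149
 150 151 152 153 154 155 156 219 220 221 222 223 224] dark [118 119 120 163 164 165 213 214 215 216 217 218 219]
bub 574.3567167674468 562.6284847603139 568.4868476022132 lines [(np.int64(118), np.float64(581.0)), (np.int64(119), np.float64(580.5)), (np.int64(120), np.float64(580.0)), (np.int64(163), np.float64(559.1)), (np.int64(164), np.float64(558.6)), (np.int64(165), np.float64(558.1)), (np.int64(213), np.float64(532.5)), (np.int64(214), np.float64(531.9)), (np.int64(215), np.float64(531.3)), (np.int64(216), np.float64(530.8)), (np.int64(217), np.float64(530.2)), (np.int64(218), np.float64(529.6)), (np.int64(219), np.float64(529.1))]
```

View pics/w9c.png

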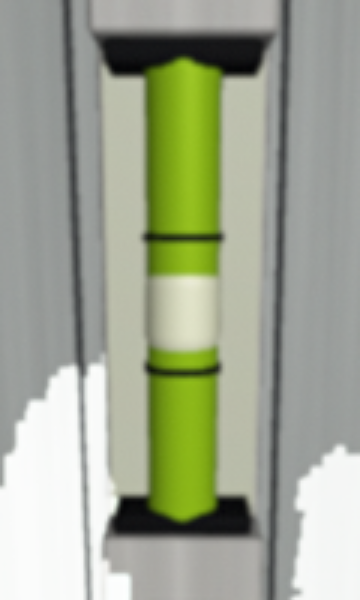

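Pressed at 10.6 N, the bubble sits clear between the lines: rings at crop rows 237 and 370, bubble 274–352. That is about 1.4 mm off centre, within the 3 mm limit. The force rose sharply from about 6 N, so the foot is standing. I'll hand in while holding.

Run:
```python
from h import *
st=robot.state();print(st['eef_pos'],st['force'])
print(robot.hand_in())
```

```text
[ 0.51007881 -0.00454963  0.11324573] [-2.6683878   2.15027703 11.59580591]
the job is handed in; nothing more can be done
None
```

I set the level along the shelf, turned the knob 1.5 rad clockwise and handed in while pressing the level at about 11 N; the foot was standing and the bubble was between its lines, about 1.4 mm off centre by my measurement (no verdict came back).

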